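# Park the key machine's sprung carriage on its latch

## Robot

A 6-joint arm with a two-finger parallel gripper is mounted at the origin on the work surface. World frame = base frame: x ahead of the robot, y to its left, z up, the work surface at z = 0. Lengths are in m, angles in degrees, forces in N, time in s.
With the tool pointing down it reaches from about 0.375 to 0.9 m from the base axis. Payload 3.1 kg.
Tool frame: the origin (TCP) lies midway between the tips of the shut fingers; the grasp point (between the pads) lies 19 mm behind it (bot.pinch_z is the distance from the TCP to the grasp point, in m); z points along the fingers, y is the line along which they close (so a half turn about z gives the same grasp; the last joint's range is limited). The gripper opens to 87 mm and grips with 3 to 60 N. Pads are 19 mm wide; open, the fingers measure 117 mm over their backs; the gripper's body (75 mm by 190 mm) begins 51 mm behind the grasp point.
Start: joints at [63.283, 30.224, 82.088, -0, 67.689, -10.227], TCP at [0.177, 0.599, 0.223] pointing down, gripper open.
Joint ranges: [-176.69, 176.69], [-43.24, 126.21], [12.49, 139.97], [-82, 262], [0, 151.66], [-163.58, 163.58]. Speed limits (degrees/s): [159.86, 159.86, 180, 180, 180, 180].

## Interface

Orientations are given as a 3x3 rotation matrix whose columns are the frame's x, y, z axes.
In Python, from rig import bot, capture, camera_model gives the robot as it stands.
- The arm moves only by the tool apply_moves, never from a script. Its argument "plan" is text: rows parted by semicolons, each of 6 numbers parted by spaces: the shift along the tool's x, y, z in units of 0.05 m (1.0 is 0.05 m), then the turn, a rotation vector about the tool's x, y, z in units of 360 degrees (1.0 is 360 degrees). In form: dx dy dz ax ay az; .... A call has 1 to 10 rows; each row shifts and turns the commanded pose from where the row before left it, along the tool's axes as they then stand; what a row does not reach is not made up. A row lasts 1/12 s, in which the tool goes at most 41.7 mm and 7.16 degrees, less where a joint would pass 70% of its speed; a pose out of reach is approached as far as the arm can. A call with a number of a shift or a turn outside -1 to 1 is refused whole. A call with a gripper value outside its range is refused whole. "gripper" is the gripper command: -1 is shut, 1 is fully open, values between are in proportion, set as the call begins (left out, the last holds). The fingers move at their own pace and stop on an object; the grip force is fixed at half the most. Time passes only in rows, so rows that do not move let the fingers close. It gives the time, the measured TCP pose, the force, the opening and the grip force at its end, in the units of the state.
- bot.read_state(): the state, without advancing time (a new reading comes with each control period).
- capture(name): name is "scene" or "top" or "wrist"; returns the picture (420x560x3 uint8, red, green, blue); there is no depth.
- camera_model(name): a dict with "vertical_fov" (degrees; the focal length in pixels is half the picture's height over the tangent of half this angle, whatever the lens; pixels are square), "cx", "cy" (the principal point, pixels), "position" and "rotation" of the camera in the world; the wrist camera has in their place "hand_eye" (4x4, takes a point from camera to tool coordinates, whose origin is the TCP and whose axes are the flange's). Camera axes: x right, y down, z forward; pixel columns grow to the right and rows downward; lengths in m; the calibration is good to about 2 mm. A picture is of the moment at which its call begins: read the wrist's pose just before it. camera_model takes no time and is no camera call.
- bot.hand_in(): hands the job in; it is judged then, once.
The state is a dict: "time_s": time; "joint_positions": joint angles; "qvel": joint speeds; "tau": joint torques, N m; "position": TCP position; "tcp_rot": TCP orientation; "force": force on the tool from outside, world axes, zero at the start; "moment": the same for the moment, N m; "opening": opening from 0.0 (shut) to 1.0 (fully open); "grasp_force": force on a finger pad.
Only numpy, scipy, OpenCV 4.12 (cv2) and the standard library are available. Lean on these libraries where they do the work, as an engineer would, in place of code of your own. Each camera call takes 0.05 s, during which the arm holds its last target. There are 200 camera calls.

## Task

Park the key-cutting machine's carriage so that a blank can be loaded: press the cross rod down against its spring until you feel the rubber stop, without forcing it, and while you hold it there push the latch bolt fully across by its thumb tab. Then let go, so that the bolt alone keeps the carriage down; do not knock the lamp above the rod and leave the padlock, the screwdriver and the lock core where they lie.

Things in the scene. Friction and masses are not known exactly. Their poses are not given: they have to be found in the camera images.
- machine: bench key-cutting machine, fixed: grey base 330 x 290 x 30 mm, orange motor cover behind, cutter and spindle above the sprung carriage. Origin on the table under the machine; x points away from the operator (the machine's front is its -x side), y to the operator's left, z up. All x, y, z given with the other things are in this frame.
- hinge (a point): point on the carriage's hinge axis, which runs along y at x = 0, z = 127 mm. At rest the carriage's arm slopes up from here to the rod by 0.25 rad; on the stop it slopes down by 0.30 to 0.40 rad.
- rod (a point): point on the axis of the carriage's cross rod in a slippery white nylon sleeve, 12 mm thick, along y from -91 to +28 mm; the point is at y = -40 mm, 110 mm from the hinge axis, and moves with the carriage (rest: x = -107, z = 154 mm; on the stop: x = -101 to -105 mm). The free stretch to press on is y = -75 mm up to the thumb tab.
- carriage (a joint): carriage angle (rad): 0 at rest, up near the cutter; grows as the rod is pressed down; 0.55 to 0.65 on the rubber stop, which gives 1 to 2 mm. The spring pushes back with about 5 N at the rod at rest, 10 N at the stop. Latched, the rod rises about 3 mm from the stop until its lug bears under the bolt's tongue; the tongue passes over the lug only while the rod is within about 2.5 mm of the stop.
- stop_mid (a point): middle of the range in which the rubber stop may halt the carriage (x = -100, y = 80, z = 90 mm). Stop and bolt sit on one latch block that the shop has set anywhere in a 10 mm range of height: on the stop, the rod's axis is 84 to 94 mm above the table. The point does not follow the setting, which is not given and must be felt.
- tab_home (a point): where the thumb tab of the latch bolt stands when the bolt is open (does not move with it): a steel plate 8 mm thick in y centred on y = 0, x from -150 to -119 mm, 12 mm in front of the pressed rod, its top 45 mm above the axis of the rod on its stop. The point is 90 mm above the table. Push the tab to +y.
- bolt (a joint): travel of the latch bolt (m) to +y: 0 open (starts 0 to 0.004), 0.028 fully across at its end stop. Friction about 2 N, no spring: it stays where it is left. Its foot runs 20 mm or more below the pressed rod's axis, at x below -126 mm; its tongue, x -150 to -88 mm, is at y = 33 to 58 mm when open, top 6 mm above that axis.
- lamp: slim aluminium lamp bar fixed over the rod: x from -110 to -80, y from -110 to +90, z from 210 to 234 mm; origin = the machine's origin. It bars the way for a tool pointing straight down on the rod: come from the front, leaning 30 to 45 degrees, the tip pointing away from the operator and down.
- padlock: brass padlock 45 x 50 x 22 mm with a steel shackle, lying loose on the table left of the machine; origin under the brass body. Leave alone.
- screwdriver: screwdriver lying loose on the table right of the machine; leave alone.
- lock_core: brass lock core standing on the table in front of the machine to the left: 28 mm thick, 36 mm tall, with a 40 mm foot flange; origin under its centre. Leave alone.

How it is judged (in metres and radians):
On the way, in this order (a step that is already met when the one before it is completed fails the run):
1. the carriage is wound down and held with the bolt still open (value of joint carriage above 0.5 rad and value of joint bolt below 0.012 m), for 0.1 s.
2. the bolt is pushed across over the held carriage (value of joint carriage above 0.5 rad and value of joint bolt above 0.022 m), for 0.1 s.
At the end, for the whole second after the job is handed in: the carriage is down and at rest (angle above 0.5 rad), kept there by the bolt alone, which is across by more than 22 of its 28 mm (all of step 2 and velocity of joint carriage between -0.05 and 0.05 rad/s); the robot touches nothing.
It fails at once if the machine is forced: more than 50 N between the robot and the machine (contact force between any of the fingers, the arm and machine above 50 N).
It fails at once if the lamp is knocked (more than 5 N) (contact force between any of the fingers, the arm and lamp above 5 N).
It fails at once if the padlock, screwdriver or lock core is moved by more than 20 mm (distance of any of padlock, screwdriver, lock_core from where it was at the start of the episode above 0.02 m).
It also fails if it takes over 35 s, if anything falls off the work surface, if the arm or the gripper's body presses on something with over 40 N, if the wrist force passes 120 N, or if a joint passes its speed limit or range.

## Working session

There is one attempt and no reset: what is moved stays moved. The work goes in short steps, Python scripts to look and compute and a tool call to move; the robot and the scene stay as the last step left them, time stands still between calls to the robot, and variables do not carry over. Pictures are saved under pics/ and viewed, at most 10 in all, crops included, and the job is handed in when it is done.

Besides the shell and the picture viewer there is one more tool, called after "Request:" as a command line: name --argument value ..., lists and objects as JSON in quotes. apply_moves: Moves the arm, as the interface text tells. Its arguments: {"type":"object","properties":{"plan":{"type":"string"},"gripper":{"type":"number"}},"required":["plan"]}

```bash
ls; mkdir -p pics
python3 - <<'E'
from rig import bot,capture,camera_model
import cv2
for n in("scene","top"):
    cv2.imwrite(f"pics/{n}0.png",cv2.resize(capture(n)[:,:,::-1],None,fx=1.42,fy=1.42,interpolation=cv2.INTER_CUBIC))
    print(n,camera_model(n))
print(camera_model("wrist")); s=bot.read_state(); print(s)
E
```

```text
pics
scene {'vertical_fov': 46.88653872507235, 'cx': 281.68410697950833, 'cy': 206.58140929755754, 'position': array([1.08133358, 0.16970527, 0.76192697]), 'rotation': array([[-0.32346483,  0.74456341, -0.58394848],
       [ 0.9462285 ,  0.25758854, -0.19570329],
       [ 0.00470493, -0.61585182, -0.78784795]])}
top {'vertical_fov': 53.808342198622675, 'cx': 280.74198709639853, 'cy': 213.53442353273527, 'position': array([0.47194067, 0.02260276, 0.89726274]), 'rotation': array([[ 0.0132776 , -0.98917254,  0.14615538],
       [-0.99901073, -0.01932729, -0.04005026],
       [ 0.04244141, -0.14547902, -0.9884506 ]])}
{'vertical_fov': 67.96221566390805, 'cx': 277.3715378690365, 'cy': 208.55841187882396, 'hand_eye': array([[ 2.51283052e-04, -9.56856098e-01, -2.90562117e-01,
         8.02348185e-02],
       [ 9.99999964e-01,  2.11937407e-04,  1.66881501e-04,
        -8.32806219e-04],
       [-9.81005999e-05, -2.90562148e-01,  9.56856117e-01,
        -1.61679930e-01],
       [ 0.00000000e+00,  0.00000000e+00,  0.00000000e+00,
         1.00000000e+00]])}
{'time_s': 0.1, 'joint_positions': array([ 6.32815188e+01,  3.02733083e+01,  8.21466137e+01,  5.83809540e-04,
        6.76898514e+01, -1.02283692e+01]), 'qvel': array([ 0.14318628, -0.2049611 , -0.1970289 ,  0.00119704,  0.05373587,
       -0.025675  ]), 'tau': array([-2.26548136e-04, -4.40983415e+01, -1.77149445e+01,  6.34635589e-02,
        5.33581234e-02, -3.99128044e-05]), 'position': array([0.17709531, 0.59872066, 0.22168654]), 'tcp_rot': array([[-9.58867483e-01,  2.83852768e-01, -8.69824909e-04],
       [ 2.83853885e-01,  9.58866027e-01, -1.70709909e-03],
       [ 3.49480754e-04, -1.88378498e-03, -9.99998165e-01]]), 'force': array([ 1.18361536e-03, -5.35135117e-01,  1.27715344e+00]), 'moment': array([-0.01954328,  0.04309428,  0.00409637]), 'grasp_force': 0.0, 'opening': 0.9998568394030144}
```

View pics/scene0.png

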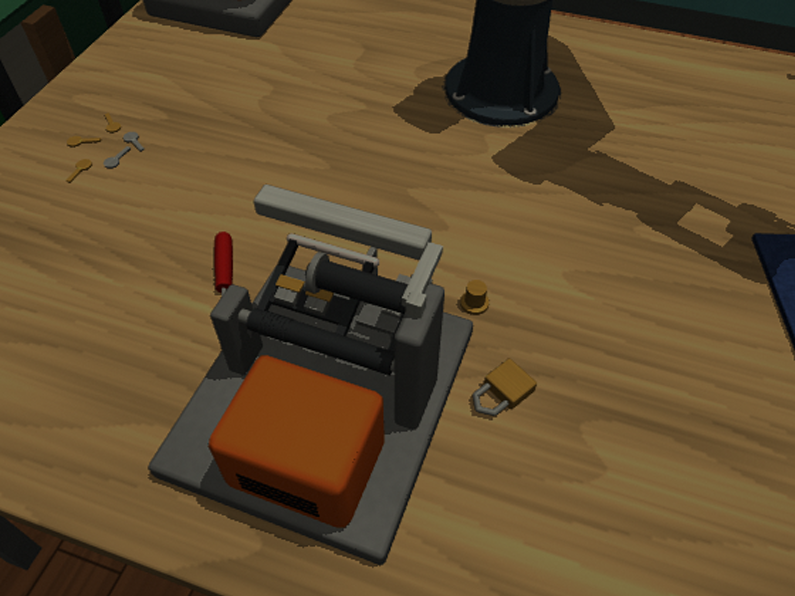

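View pics/top0.png

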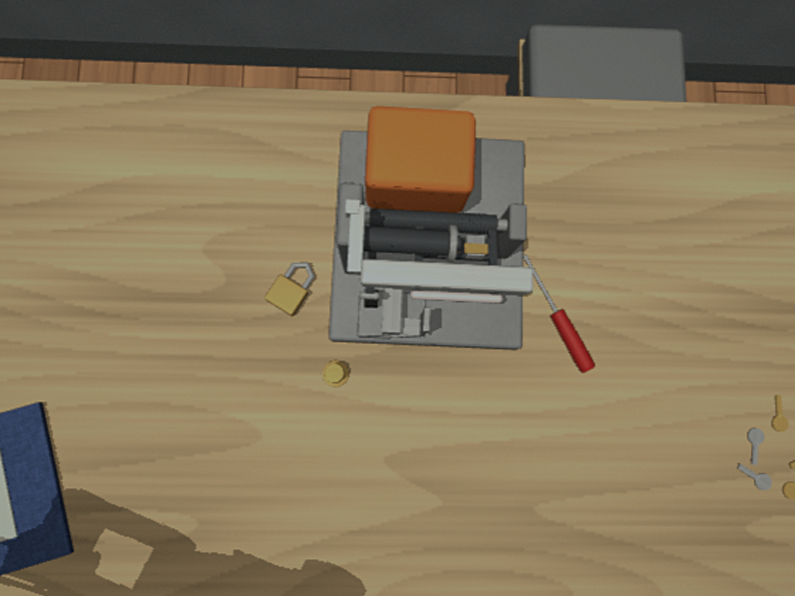

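Run:
```python
from rig import capture
import cv2,numpy as np
t=capture("top")[:,:,::-1][85:255,225:385]; s=capture("scene")[:,:,::-1][120:270,140:320]
cv2.imwrite("pics/tc.png",cv2.resize(t,(560,595),interpolation=cv2.INTER_CUBIC))  # 3.5x
cv2.imwrite("pics/sc.png",cv2.resize(s,(720,600),interpolation=cv2.INTER_CUBIC))  # 4x
```

```text
(no output)
```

View pics/tc.png

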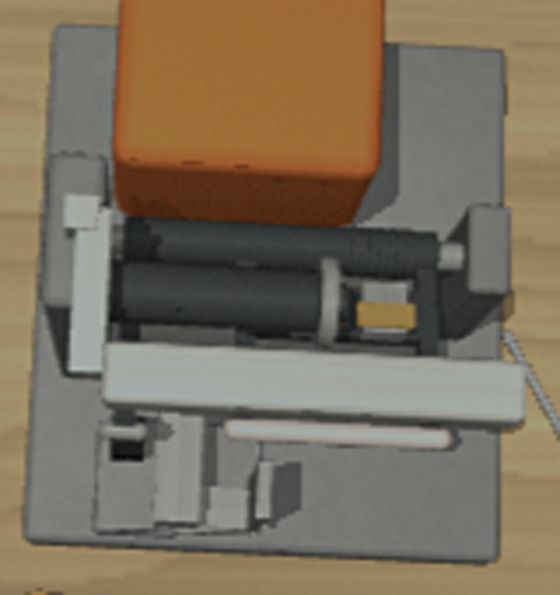

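View pics/sc.png

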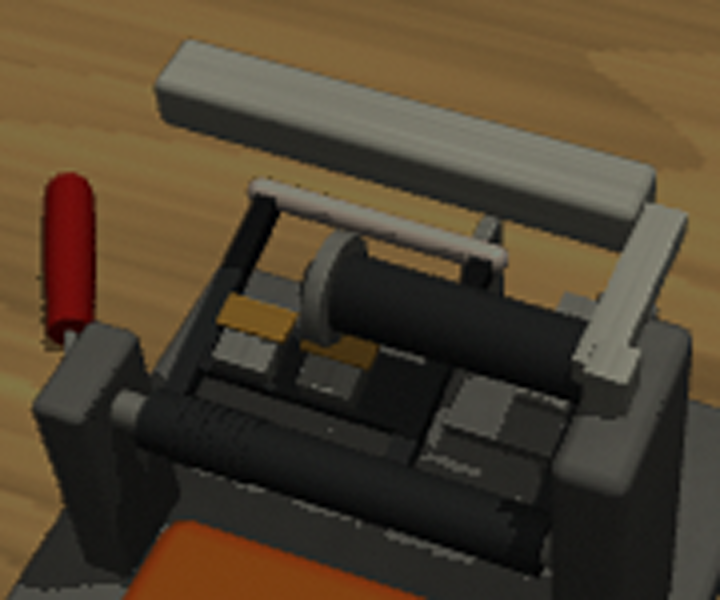

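```bash
cat > h.py <<'E'
import numpy as np
from rig import bot,camera_model
def proj(n,P):
    c=camera_model(n);f=210/np.tan(np.radians(c["vertical_fov"]/2))
    q=(np.atleast_2d(P)-c["position"])@c["rotation"]
    return q[:,:2]/q[:,2:]*f+[c["cx"],c["cy"]]
def M(p):
    c,s=np.cos(p[2]),np.sin(p[2]); return np.array([[c,-s,0],[s,c,0],[0,0,1]])
def w(p,P): return np.atleast_2d(P)@M(p).T+[p[0],p[1],0]
E
python3 - <<'E'
from h import *
from scipy.optimize import least_squares
T=[((-80,90,234),(107,345)),((-80,-110,234),(524,365)),((-110,90,210),(103,402)),((-110,-110,210),(521,427)),((-107,28,154),(226,429)),((-107,-91,154),(452,438))]
S=[((-110,-110,234),(187,40)),((-80,-110,234),(157,88)),((-80,90,234),(635,215)),((-110,90,234),(655,170)),((-80,-110,210),(165,122)),((-80,90,210),(630,248)),((-107,-91,154),(255,187)),((-107,28,154),(502,262))]
B=[((-1,1),(22,540)),((-1,-1),(497,558)),((1,-1),(503,50)),((1,1),(55,27))]
def pts(L): return np.array([a for a,_ in L])/1000,np.array([b for _,b in L],float)
tp,tu=pts(T);tu=tu/3.5+[225,85]
sp,su=pts(S);su=su/4+[140,120]
bs=np.array([a for a,_ in B]);bu=np.array([b for _,b in B])/3.5+[225,85]
def r(p,full=True):
    bp=np.c_[bs*[.165,.145]+[p[3],p[4]],np.full(4,.03)]
    return np.concatenate([(proj("top",w(p,tp))-tu).ravel(),(proj("scene",w(p,sp))-su).ravel(),(proj("top",w(p,bp))-bu).ravel()])
o=least_squares(r,[.7,0,0,0,0],loss="soft_l1")
print(o.x,np.degrees(o.x[2]));print(r(o.x).reshape(-1,2).round(1).tolist())
np.save("p.npy",o.x)
# pixel of tab
for z in(.115,.135):print(proj("top",w(o.x,[[-.15,.0,z],[-.119,0,z]]))*3.5-np.array([225,85])*3.5)
E
```

```text
[ 0.70081468 -0.05157364 -0.03003295  0.00258158 -0.00641116] -1.720761113027157
[[-1.9, -2.9], [-0.0, -2.4], [-1.4, 1.4], [-3.1, 0.1], [-1.7, -0.9], [-1.5, -0.2], [-1.5, -3.4], [-3.1, -3.1], [-0.9, -0.6], [0.7, -3.3], [-2.5, -0.6], [-0.2, 1.8], [-2.2, -1.3], [0.9, -1.2], [-0.8, 0.5], [1.0, 1.8], [1.1, -0.9], [-1.1, -2.1]]
[[263.97830638 518.03717815]
 [266.03414725 461.62851692]]
[[267.35326    514.30313957]
 [269.4417695  456.47272778]]
```

```bash
cat >> h.py <<'E'
from scipy.spatial.transform import Rotation as R
p=np.load("p.npy"); L=np.radians(43); c,s=np.cos(L),np.sin(L)
Rd=M(p)@np.array([[-c,0,s],[0,1,0],[-s,0,-c]])
def rodc(a): # rod centre (m-frame x,z) at carriage angle a
    t=.25-a; return np.array([-.110*np.cos(t),.127+.110*np.sin(t)])
def tcp(a,y,gap): # machine-frame TCP, face gap behind rod surface
    x,z=rodc(a); d=.006+gap; return np.array([x-d*s,y,z+d*c])
def st():
    S=bot.read_state(); m=(S["position"]-[p[0],p[1],0])@M(p)
    print("t",round(S["time_s"],2),"mTCP mm",(m*1e3).round(1),"F",S["force"].round(1),"F_m",(S["force"]@M(p)).round(1),"q",S["joint_positions"].round(1),"open",round(S["opening"],2)); return S
def to(m):
    S=st(); d=S["tcp_rot"].T@(w(p,m)[0]-S["position"])
    print("tool shift units",(d/.05).round(3),"rot units",(R.from_matrix(S["tcp_rot"].T@Rd).as_rotvec()/(2*np.pi)).round(4))
E
python3 -c "
from h import *
to(tcp(0,-.03,.1))
t=w(p,tcp(0,-.03,.1))[0];S=bot.read_state();print('after rot shift',Rd.T@(t-S['position'])/.05,t)"
```

```text
t 0.2 mTCP mm [-542.9  634.5  221.9] F [ 0.1 -0.3  0. ] F_m [ 0.1 -0.3  0. ] q [ 63.3  30.3  82.1  -0.   67.7 -10.2] open 1.0
tool shift units [-10.428 -10.994  -0.184] rot units [-0.0156 -0.1188 -0.039 ]
after rot shift [ -5.45845014 -13.28914529   4.82230174] [ 0.52112229 -0.07618886  0.23173793]
```

Request:
apply_moves --plan "0 0 0 -0.00195 -0.01485 -0.00488; 0 0 0 -0.00195 -0.01485 -0.00488; 0 0 0 -0.00195 -0.01485 -0.00488; 0 0 0 -0.00195 -0.01485 -0.00488; 0 0 0 -0.00195 -0.01485 -0.00488; 0 0 0 -0.00195 -0.01485 -0.00488; 0 0 0 -0.00195 -0.01485 -0.00488; 0 0 0 -0.00195 -0.01485 -0.00488; 0 0 0 0 0 0; 0 0 0 0 0 0" --gripper -1

```text
time_s: 1.03
position: [0.1761, 0.5989, 0.2212]
tcp_rot: [[-0.732, 0.028, 0.68], [0.02, 1.0, -0.021], [-0.681, -0.002, -0.733]]
force: [-0.5, -0.2, -0.6]
opening: 0.322
grasp_force: 0.0
```

```bash
python3 -c "
from h import *
to(tcp(0,-.03,.1))"
```

```text
t 1.03 mTCP mm [-544.   634.4  221.2] F [-0.5 -0.2 -0.6] F_m [-0.5 -0.2 -0.6] q [ 82.4  34.6  89.2 -49.9  62.2  20.9] open 0.32
tool shift units [ -5.464 -13.3     4.817] rot units [-0.     -0.0003  0.0004]
```

Request:
apply_moves --plan "-0.25 -0.6 0.21 0 0 0; -0.25 -0.6 0.21 0 0 0; -0.25 -0.6 0.21 0 0 0; -0.25 -0.6 0.21 0 0 0; -0.25 -0.6 0.21 0 0 0; -0.25 -0.6 0.21 0 0 0; -0.25 -0.6 0.21 0 0 0; -0.25 -0.6 0.21 0 0 0; -0.25 -0.6 0.21 0 0 0; -0.25 -0.6 0.21 0 0 0"

```text
time_s: 1.87
position: [0.333, 0.2935, 0.2324]
tcp_rot: [[-0.73, 0.033, 0.682], [0.027, 0.999, -0.019], [-0.683, 0.004, -0.731]]
force: [12.7, 7.2, 10.1]
opening: 0.006
grasp_force: 0.0
```

```bash
python3 -c "
from h import *
to(tcp(0,-.03,.1))"
```

```text
t 1.87 mTCP mm [-378.   333.9  232.4] F [12.7  7.2 10.1] F_m [12.5  7.5 10.1] q [ 47.4  16.3 127.4 -82.   31.4  31.1] open 0.01
tool shift units [-2.937 -7.266  2.721] rot units [ 0.0002  0.0002 -0.0008]
```

Request:
apply_moves --plan "0 0 0 0 0.01 0; 0 0 0 0 0.015 0; 0 0 0 0 0.015 0; 0 0 0 0 0.015 0; 0 0 0 0 0.015 0; 0 0 0 0 0.015 0; 0 0 0 0 0.015 0; 0 0 0 0 0.015 0; 0 0 0 0 0.005 0; 0 0 0 0 0 0"

```text
time_s: 2.7
position: [0.337, 0.2881, 0.2316]
tcp_rot: [[-0.983, 0.052, 0.175], [0.048, 0.999, -0.025], [-0.176, -0.016, -0.984]]
force: [0.5, 0.0, 0.3]
opening: 0.006
grasp_force: 0.0
```

```bash
python3 -c "
from h import *
to(tcp(0,-.03,.1))"
```

```text
t 2.7 mTCP mm [-373.9  328.6  231.6] F [0.5 0.  0.3] F_m [0.5 0.1 0.3] q [ 30.5  13.2 111.   -8.5  48.2 -51.4] open 0.01
tool shift units [-3.974 -7.084  0.82 ] rot units [-0.0039 -0.0914 -0.002 ]
```

Request:
apply_moves --plan "-0.38 -0.68 0.05 0 0 0; -0.38 -0.68 0.05 0 0 0; -0.38 -0.68 0.05 0 0 0; -0.38 -0.68 0.05 0 0 0; -0.38 -0.68 0.05 0 0 0; -0.38 -0.68 0.05 0 0 0; -0.38 -0.68 0.05 0 0 0; -0.38 -0.68 0.05 0 0 0; -0.38 -0.68 0.05 0 0 0; -0.1 -0.6 0.05 0 0 0"

```text
time_s: 3.53
position: [0.4976, -0.0599, 0.2437]
tcp_rot: [[-0.983, 0.049, 0.177], [0.045, 0.999, -0.031], [-0.178, -0.023, -0.984]]
force: [1.7, -0.5, -0.0]
opening: 0.008
grasp_force: 0.0
```

```bash
python3 -c "
from h import *
to(tcp(0,-.03,.1))"
```

```text
t 3.53 mTCP mm [-202.9  -14.5  243.7] F [ 1.7 -0.5 -0. ] F_m [ 1.7 -0.5 -0. ] q [ -20.9   15.1  105.5    2.6   49.3 -109.7] open 0.01
tool shift units [-0.435 -0.296  0.328] rot units [-0.0047 -0.091  -0.0011]
```

```bash
cat > kin.py <<'E'
from h import *
from scipy.optimize import least_squares
rot=lambda ax,a:R.from_euler(ax,a,degrees=True).as_matrix()
D=[([63.2815,30.2733,82.1466,0,67.6899,-10.228],[.1771,.5987,.2217],[[-.9589,.2839,-.0009],[.2839,.9589,-.0017],[.0003,-.0019,-1]]),
([82.4,34.6,89.2,-49.9,62.2,20.9],[.1761,.5989,.2212],[[-0.732,0.028,0.68],[0.02,1.0,-0.021],[-0.681,-0.002,-0.733]]),
([47.4,16.3,127.4,-82.,31.4,31.1],[.333,.2935,.2324],[[-0.73,0.033,0.682],[0.027,0.999,-0.019],[-0.683,0.004,-0.731]]),
([30.5,13.2,111.,-8.5,48.2,-51.4],[.337,.2881,.2316],[[-0.983,0.052,0.175],[0.048,0.999,-0.025],[-0.176,-0.016,-0.984]]),
([-20.9,15.1,105.5,2.6,49.3,-109.7],[.4976,-.0599,.2437],[[-0.983,0.049,0.177],[0.045,0.999,-0.031],[-0.178,-0.023,-0.984]])]
def rw(q): return rot('z',q[0])@rot('y',q[1]+q[2])@rot('z',q[3])@rot('y',q[4])@rot('z',q[5])
C=rw(D[0][0]).T@np.array(D[0][2])
def fk(q,k):
    r0,a,b,h,y0,d=k; Rt=rw(q)@C; q2,q3=np.radians([q[1],q[1]+q[2]])
    return rot('z',q[0])@[r0+a*np.sin(q2)+b*np.sin(q3),y0,h+a*np.cos(q2)+b*np.cos(q3)]+d*Rt[:,2],Rt
o=least_squares(lambda k:np.concatenate([fk(q,k)[0]-P for q,P,_ in D]+[0.03*(k[:1])]),[0,.3,.35,.35,.1,.3])
K=o.x
lo=np.array([-176,-43,13,-82,0,-163]);hi=np.array([176,126,139,262,151,163])
def ik(P,Rt,q0):
    f=lambda q:np.concatenate([(fk(q,K)[0]-P)*10,R.from_matrix(fk(q,K)[1].T@Rt).as_rotvec()*3])
    s=least_squares(f,np.clip(q0,lo+.1,hi-.1),bounds=(lo,hi),x_scale=30); return s.x,np.abs(s.fun).max()
E
python3 - <<'E'
from kin import *
print("C",C.round(2),"K",K.round(4),"res",np.abs(o.fun).max())
for q,P,Rt in D: print(np.abs(fk(q,K)[0]-P).max().round(4),np.abs(fk(q,K)[1]-Rt).max().round(3))
F=np.diag([-1,-1,1])
for nm,RR,q6 in(("same",Rd,-110),("flip",Rd@F,70)):
  for a,y,g in((0,-.03,.1),(0,-.03,.0),(.6,-.03,0),(.6,.015,0)):
    best=min((ik(w(p,tcp(a,y,g))[0],RR,[-20,15,105,j4,j5,q6-j4]) for j4 in(0,30,90,150) for j5 in(20,50)),key=lambda t:t[1])
    print(nm,a,y,g,best[0].round(1),best[1].round(4))
E
```

```text
C [[-0. -1. -0.]
 [ 1. -0.  0.]
 [ 0.  0.  1.]] K [-0.0737  0.6381  0.3819  0.1258  0.1097  0.2999] res 0.021171930178043807
0.0131 0.0
0.0104 0.002
0.0212 0.001
0.0064 0.001
0.0121 0.001
same 0 -0.03 0.1 [ -27.5   12.   122.6   54.5   16.8 -163. ] 0.2796
same 0 -0.03 0.0 [ -22.2   22.7  117.4   57.7   11.1 -163. ] 0.4183
same 0.6 -0.03 0 [ -20.4   28.1  117.2   58.5    7.7 -163. ] 0.6187
same 0.6 0.015 0 [ -15.    27.9  118.2   62.6    4.6 -163. ] 0.5827
flip 0 -0.03 0.1 [-32.2  12.6 128.5  89.8  20.3 -23.1] 0.0
flip 0 -0.03 0.0 [-26.9  24.  126.1 120.4  19.6 -50.9] 0.0
flip 0.6 -0.03 0 [-26.7  30.8 129.9 140.   26.6 -71.9] 0.0
flip 0.6 0.015 0 [-20.3  30.7 130.6 150.   25.8 -76.4] 0.0
```

```bash
sed -i 's/r0,a,b,h,y0,d=k;/r0,a,b,h,y0,d,e=k;/; s/b\*np.sin(q3),y0/b*np.sin(q3)+e*np.cos(q3),y0/; s/b\*np.cos(q3)\]/b*np.cos(q3)-e*np.sin(q3)]/; s/\[0,.3,.35,.35,.1,.3\]/[0,.4,.4,.3,.1,.25,0]/; s/0.03\*(k\[:1\])/0.003*k[:1]/' kin.py
python3 - <<'E'
from kin import *
print("K",K.round(4),"res",np.abs(o.fun).max())
F=np.diag([-1,-1,1])
q=[-20,15,105,20,49,70]
q=D[-1][0]
Rc=np.array(D[-1][2]);P=np.array(D[-1][1])
for a in (90,180):
    RR=Rc@rot('z',a); print("spin",a,ik(P,RR,[*q[:5],q[5]+a]))
q=ik(P,RR,[*q[:5],q[5]+180])[0]
A=w(p,tcp(0,-.03,.1))[0]
RL=R.from_matrix(RR.T@Rd@F).as_rotvec()
for f in np.linspace(0,1,7):
    q,e=ik(P+(A-P)*f,RR@R.from_rotvec(RL*f).as_matrix(),q);print(q.round(1),e.round(4))
for a,y,g in((0,-.03,.05),(0,-.03,.0),(.3,-.03,0),(.6,-.03,0),(.6,.015,0)):
    q,e=ik(w(p,tcp(a,y,g))[0],Rd@F,q);print(q.round(1),e.round(4))
E
```

```text
K [0.0025 0.5855 0.3909 0.2764 0.1109 0.3048 0.1153] res 0.0005009956912964131
spin 90 (array([-20.86075824,  15.08216285, 105.51584845,   2.56093935,
        49.26792152, -19.64763491]), np.float64(3.776228976031826e-12))
spin 180 (array([-20.85935179,  15.08146592, 105.51736489,   2.55998635,
        49.26728196,  70.35434316]), np.float64(2.7632189279009913e-12))
[-20.9  15.1 105.5   2.6  49.3  70.4] 0.0
[-22.5  13.9 109.1   6.4  42.   65.9] 0.0
[-24.2  13.1 112.8  12.3  34.6  59.2] 0.0
[-26.2  12.8 116.6  22.   27.5  48.6] 0.0
[-28.2  13.1 120.4  38.8  21.4  30.5] 0.0
[-30.5  14.2 124.2  66.4  18.4   1.3] 0.0
[-32.8  16.2 127.9  97.1  20.8 -31.4] 0.0
[-29.8  23.6 125.8 114.3  20.6 -47. ] 0.0
[-27.3  30.3 122.8 126.3  21.4 -57.6] 0.0
[-27.5  35.1 124.3 137.   25.8 -69.4] 0.0
[-27.1  40.1 124.  143.4  29.3 -76.2] 0.0
[-20.7  40.1 124.7 152.8  29.  -79.9] 0.0
```

Request:
apply_moves --plan "0 0 0.1 0 0 0.0194; 0 0 0 0 0 0.0194; 0 0 0 0 0 0.0194; 0 0 0 0 0 0.0194; 0 0 0 0 0 0.0194; 0 0 0 0 0 0.0194; 0 0 0 0 0 0.0194; 0 0 0 0 0 0.0194; 0 0 0 0 0 0.0194; 0 0 0 0 0 0.0194"

```text
time_s: 4.37
position: [0.4949, -0.0566, 0.2376]
tcp_rot: [[-0.288, 0.942, 0.172], [0.954, 0.297, -0.029], [-0.079, 0.155, -0.985]]
force: [-0.4, 0.3, -0.8]
opening: 0.004
grasp_force: 0.0
```

Request:
apply_moves --plan "0 0 0 0 0 0.0194; 0 0 0 0 0 0.0194; 0 0 0 0 0 0.0194; 0 0 0 0 0 0.0194; 0 0 0 0 0 0.0194; 0 0 0 0 0 0.0194; 0 0 0 0 0 0.0194; 0 0 0 0 0 0.0194; 0 0 0 0 0 0.0194; 0 0 0 0 0 0.0194"

```text
time_s: 5.2
position: [0.4949, -0.0566, 0.2376]
tcp_rot: [[0.785, 0.595, 0.172], [0.608, -0.793, -0.029], [0.119, 0.127, -0.985]]
force: [-0.4, 0.5, 1.2]
opening: 0.004
grasp_force: 0.0
```

Request:
apply_moves --plan "0 0 0 0 0 0.0194; 0 0 0 0 0 0.0194; 0 0 0 0 0 0.0194; 0 0 0 0 0 0.0194; 0 0 0 0 0 0.0194; 0 0 0 0 0 0.015; 0 0 0 0 0 0"

```text
time_s: 5.78
position: [0.495, -0.0566, 0.2376]
tcp_rot: [[0.984, -0.049, 0.172], [-0.045, -0.999, -0.029], [0.173, 0.021, -0.985]]
force: [-0.2, -0.3, 0.5]
opening: 0.007
grasp_force: 0.0
```

```bash
sed -i 's/\[\[-c,0,s\],\[0,1,0\],\[-s,0,-c\]\]/[[c,0,s],[0,-1,0],[s,0,-c]]/' h.py
python3 - <<'E'
from h import *
to(tcp(0,-.03,.1))
S=bot.read_state();t=w(p,tcp(0,-.03,.1))[0];print('after rot',Rd.T@(t-S['position'])/.05)
E
```

```text
t 5.78 mTCP mm [-205.6  -11.2  237.6] F [-0.2 -0.3  0.5] F_m [-0.1 -0.3  0.5] q [-20.6  15.5 106.1   2.5  48.6  70.6] open 0.01
tool shift units [0.512 0.363 0.216] rot units [ 0.0044  0.0918 -0.0013]
after rot [0.31143974 0.37625008 0.45005133]
```

Request:
apply_moves --plan "0 0.03 0 0.0005 0.0095 0; 0 0.03 0 0.0005 0.0095 0; 0 0.03 0 0.0005 0.0095 0; 0 0.03 0 0.0005 0.0095 0; 0 0.03 0 0.0004 0.0095 0; 0 0.03 0 0.0004 0.0095 0; 0 0.03 0 0.0004 0.009 0; 0 0.03 0 0.0004 0.009 0; 0 0.03 0 0.0004 0.009 -0.0005; 0 0.03 0 0.0004 0.009 -0.0005"

```text
time_s: 6.62
position: [0.4953, -0.0653, 0.2372]
tcp_rot: [[0.782, -0.024, 0.623], [-0.023, -1.0, -0.009], [0.623, -0.007, -0.782]]
force: [0.6, 0.3, 0.3]
opening: 0.004
grasp_force: 0.0
```

Run:
```python
from h import *
from rig import capture
import cv2
to(tcp(0,-.03,.06))
S=bot.read_state(); im=capture("wrist")
cv2.imwrite("pics/w1.png",cv2.resize(im[:,:,::-1],None,fx=1.4,fy=1.4,interpolation=cv2.INTER_CUBIC))
c=camera_model("wrist");f=210/np.tan(np.radians(c["vertical_fov"]/2));H=c["hand_eye"]
def pw(P):
    q=((w(p,P)-S["position"])@S["tcp_rot"]-H[:3,3])@H[:3,:3]; return (q[:,:2]/q[:,2:]*f+[c["cx"],c["cy"]])*1.4
Pm=np.array([[-107,28,154],[-107,-91,154],[-110,90,210],[-110,-110,210],[-150,0,135],[-119,0,135]])/1e3
print(pw(Pm).round(0).tolist())
```

```text
t 6.62 mTCP mm [-205.1  -19.9  237.2] F [0.6 0.3 0.3] F_m [0.6 0.3 0.3] q [-32.5  12.3 127.5  73.   20.   -7. ] open 0.0
tool shift units [0.403 0.214 1.208] rot units [-0.0015  0.0123 -0.    ]
[[318.0, 245.0], [496.0, 245.0], [188.0, 201.0], [554.0, 202.0], [359.0, 315.0], [361.0, 273.0]]
```

View pics/w1.png

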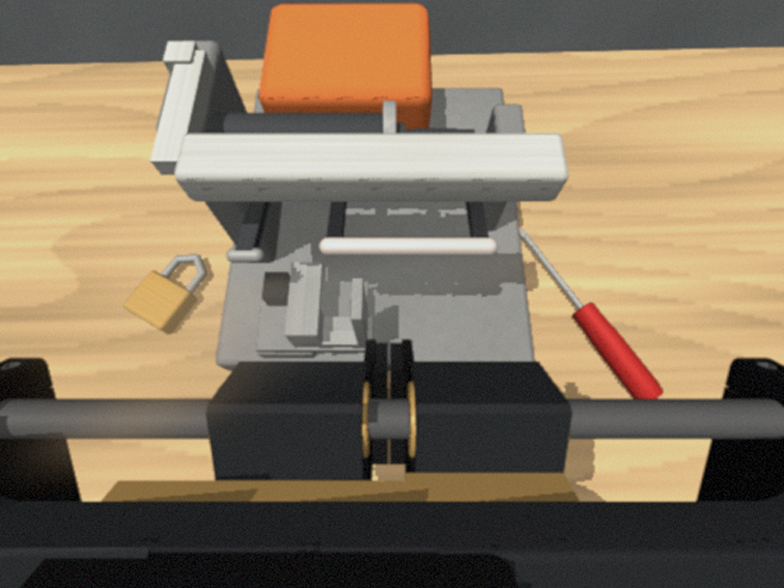

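Request:
apply_moves --plan "0.07 0.04 0.2 -0.0003 0.0025 0; 0.07 0.04 0.2 -0.0003 0.0025 0; 0.07 0.04 0.2 -0.0003 0.0025 0; 0.07 0.04 0.2 -0.0003 0.0025 0; 0.07 0.04 0.2 -0.0003 0.0023 0; 0 0 0 0 0 0; 0 0 0 0 0 0"

```text
time_s: 7.25
position: [0.5409, -0.0758, 0.2096]
tcp_rot: [[0.734, -0.03, 0.679], [-0.024, -1.0, -0.018], [0.679, -0.003, -0.734]]
force: [0.1, 0.4, 0.0]
opening: 0.007
grasp_force: 0.0
```

Run:
```python
from h import *
to(tcp(0,-.03,.01))
for a in (0,.1,.2,.3,.4,.5,.55,.6,.65):
    d=(tcp(a,0,0)-tcp(0,0,0));print(a,(rodc(a)*1e3).round(1),"tool x,z units",(np.array([d[0]*c+d[2]*s,d[0]*s-d[2]*c])/.05).round(3))
```

```text
t 7.25 mTCP mm [-159.2  -29.   209.6] F [0.1 0.4 0. ] F_m [0.  0.4 0. ] q [-30.9  20.5 126.7 106.8  20.4 -40. ] open 0.01
tool shift units [0.019 0.023 1.207] rot units [-0.0004  0.0006 -0.0004]
0 [-106.6  154.2] tool x,z units [0. 0.]
0.1 [-108.8  143.4] tool x,z units [-0.179  0.128]
0.2 [-109.9  132.5] tool x,z units [-0.344  0.273]
0.3 [-109.9  121.5] tool x,z units [-0.494  0.434]
0.4 [-108.8  110.6] tool x,z units [-0.627  0.609]
0.5 [-106.6   99.8] tool x,z units [-0.742  0.796]
0.55 [-105.1   94.5] tool x,z units [-0.793  0.894]
0.6 [-103.3   89.3] tool x,z units [-0.838  0.994]
0.65 [-101.3   84.2] tool x,z units [-0.878  1.096]
```

Request:
apply_moves --plan "0.005 0.01 0.3 0 0 0; 0.005 0.01 0.3 0 0 0; 0.005 0 0.3 0 0 0; 0 0 0.26 0 0 0; 0 0 0.2 0 0 0; 0 0 0 0 0 0; 0 0 0 0 0 0"

```text
time_s: 7.83
position: [0.5874, -0.0778, 0.1606]
tcp_rot: [[0.733, -0.03, 0.679], [-0.024, -1.0, -0.018], [0.68, -0.003, -0.733]]
force: [-0.4, -0.1, -0.1]
opening: 0.011
grasp_force: 0.0
```

Run:
```python
from h import *
to(tcp(0,-.03,.0)); to(tcp(.5,-.03,0))
```

```text
t 7.83 mTCP mm [-112.6  -29.6  160.6] F [-0.4 -0.1 -0.1] F_m [-0.4 -0.1 -0.1] q [-27.5  29.7 122.9 124.6  21.2 -55.8] open 0.01
tool shift units [0.001 0.009 0.056] rot units [-0.0004  0.0005 -0.0004]
t 7.83 mTCP mm [-112.6  -29.6  160.6] F [-0.4 -0.1 -0.1] F_m [-0.4 -0.1 -0.1] q [-27.5  29.7 122.9 124.6  21.2 -55.8] open 0.01
tool shift units [-0.739  0.012  0.854] rot units [-0.0004  0.0005 -0.0004]
```

Press along the arc to about 0.45 rad.

Request:
apply_moves --plan "0 0 0.06 0 0 0; -0.09 0 0.065 0 0 0; -0.09 0 0.065 0 0 0; -0.085 0 0.07 0 0 0; -0.08 0 0.075 0 0 0; -0.075 0 0.08 0 0 0; -0.075 0 0.08 0 0 0; -0.07 0 0.085 0 0 0; -0.065 0 0.09 0 0 0; 0 0 0 0 0 0"

```text
time_s: 8.67
position: [0.585, -0.0776, 0.1142]
tcp_rot: [[0.735, -0.032, 0.677], [-0.027, -0.999, -0.019], [0.677, -0.004, -0.736]]
force: [-8.6, -1.0, 7.5]
opening: 0.005
grasp_force: 5.3
```

Run:
```python
from h import *
to(tcp(.5,-.03,0));to(tcp(.55,-.03,0))
```

```text
t 8.67 mTCP mm [-115.   -29.5  114.2] F [-8.6 -1.   7.5] F_m [-8.5 -1.2  7.5] q [-27.5  36.6 124.6 138.9  26.8 -71.4] open 0.01
tool shift units [-0.072  0.012  0.205] rot units [-0.0003  0.001  -0.0007]
t 8.67 mTCP mm [-115.   -29.5  114.2] F [-8.6 -1.   7.5] F_m [-8.5 -1.2  7.5] q [-27.5  36.6 124.6 138.9  26.8 -71.4] open 0.01
tool shift units [-0.122  0.012  0.303] rot units [-0.0003  0.001  -0.0007]
```

Request:
apply_moves --plan "-0.03 0 0.045 0 0 0; -0.03 0 0.045 0 0 0; -0.025 0 0.045 0 0 0; -0.02 0 0.045 0 0 0; 0 0 0 0 0 0; 0 0 0 0 0 0"

```text
time_s: 9.17
position: [0.5865, -0.0776, 0.1042]
tcp_rot: [[0.736, -0.033, 0.676], [-0.027, -0.999, -0.019], [0.676, -0.004, -0.736]]
force: [-9.2, -1.8, 7.5]
opening: 0.004
grasp_force: 5.7
```

Request:
apply_moves --plan "-0.02 0 0.04 0 0 0; -0.02 0 0.04 0 0 0; 0 0 0 0 0 0; 0 0 0 0 0 0"

```text
time_s: 9.5
position: [0.5876, -0.0776, 0.0999]
tcp_rot: [[0.736, -0.033, 0.676], [-0.027, -0.999, -0.019], [0.676, -0.004, -0.737]]
force: [-9.4, -1.6, 6.3]
opening: 0.004
grasp_force: 5.8
```

Run:
```python
from h import *
to(tcp(.55,-.03,0))
```

```text
t 9.5 mTCP mm [-112.4  -29.4   99.9] F [-9.4 -1.6  6.3] F_m [-9.4 -1.9  6.3] q [-27.3  38.7 124.5 141.7  28.2 -74.3] open 0.0
tool shift units [0.034 0.012 0.059] rot units [-0.0002  0.0013 -0.0008]
```

Request:
apply_moves --plan "0 0 0.02 0 0 0; 0 0 0.02 0 0 0; 0 0 0 0 0 0; 0 0 0 0 0 0"

```text
time_s: 9.83
position: [0.5885, -0.0773, 0.0983]
tcp_rot: [[0.737, -0.032, 0.675], [-0.027, -0.999, -0.019], [0.676, -0.004, -0.737]]
force: [-9.5, -1.8, 6.2]
opening: 0.004
grasp_force: 6.0
```

Request:
apply_moves --plan "-0.01 0 0.02 0 0 0; -0.01 0 0.02 0 0 0; 0 0 0 0 0 0; 0 0 0 0 0 0"

```text
time_s: 10.17
position: [0.5891, -0.0773, 0.0961]
tcp_rot: [[0.737, -0.032, 0.675], [-0.027, -0.999, -0.019], [0.675, -0.004, -0.737]]
force: [-10.4, -1.4, 7.6]
opening: -0.0
grasp_force: 6.0
```

Request:
apply_moves --plan "-0.01 0 0.02 0 0 0; 0 0 0 0 0 0; 0 0 0 0 0 0"

```text
time_s: 10.42
position: [0.5894, -0.0773, 0.0951]
tcp_rot: [[0.737, -0.032, 0.675], [-0.027, -0.999, -0.019], [0.676, -0.005, -0.737]]
force: [-10.5, -1.2, 6.5]
opening: 0.008
grasp_force: 6.0
```

Request:
apply_moves --plan "-0.01 0 0.02 0 0 0; 0 0 0 0 0 0; 0 0 0 0 0 0"

```text
time_s: 10.67
position: [0.5898, -0.0773, 0.094]
tcp_rot: [[0.737, -0.032, 0.675], [-0.027, -0.999, -0.019], [0.676, -0.005, -0.737]]
force: [-9.6, -1.8, 7.7]
opening: 0.004
grasp_force: 6.0
```

Run:
```python
from h import *
to(tcp(.6,-.03,0))
```

```text
t 10.67 mTCP mm [-110.2  -29.1   94. ] F [-9.6 -1.8  7.7] F_m [-9.6 -2.1  7.7] q [-27.1  39.6 124.3 142.6  28.6 -75.2] open 0.0
tool shift units [0.036 0.019 0.043] rot units [-0.0003  0.0014 -0.0008]
```

Request:
apply_moves --plan "-0.005 0 0.02 0 0 0; 0 0 0 0 0 0; 0 0 0 0 0 0"

```text
time_s: 10.92
position: [0.5901, -0.0773, 0.0931]
tcp_rot: [[0.737, -0.032, 0.675], [-0.027, -0.999, -0.019], [0.675, -0.005, -0.738]]
force: [-10.4, -1.1, 6.9]
opening: 0.007
grasp_force: 6.0
```

Request:
apply_moves --plan "-0.005 0 0.02 0 0 0; 0 0 0 0 0 0; 0 0 0 0 0 0"

```text
time_s: 11.17
position: [0.5906, -0.0772, 0.0922]
tcp_rot: [[0.737, -0.032, 0.675], [-0.027, -0.999, -0.018], [0.675, -0.005, -0.738]]
force: [-10.2, -1.0, 5.9]
opening: 0.008
grasp_force: 6.0
```

Request:
apply_moves --plan "-0.005 0 0.02 0 0 0; 0 0 0 0 0 0; 0 0 0 0 0 0"

```text
time_s: 11.42
position: [0.591, -0.0772, 0.0912]
tcp_rot: [[0.737, -0.032, 0.675], [-0.027, -0.999, -0.018], [0.675, -0.005, -0.738]]
force: [-10.8, -0.6, 6.9]
opening: 0.005
grasp_force: 6.0
```

Request:
apply_moves --plan "-0.01 0 0.02 0 0 0; 0 0 0 0 0 0; 0 0 0 0 0 0"

```text
time_s: 11.67
position: [0.5914, -0.0772, 0.0901]
tcp_rot: [[0.737, -0.032, 0.675], [-0.027, -0.999, -0.018], [0.675, -0.005, -0.738]]
force: [-10.9, -0.0, 6.5]
opening: 0.006
grasp_force: 6.0
```

Request:
apply_moves --plan "-0.01 0 0.02 0 0 0; 0 0 0 0 0 0; 0 0 0 0 0 0"

```text
time_s: 11.92
position: [0.5918, -0.0772, 0.0892]
tcp_rot: [[0.737, -0.032, 0.675], [-0.027, -0.999, -0.018], [0.675, -0.005, -0.737]]
force: [-10.3, -0.6, 6.8]
opening: 0.007
grasp_force: 6.0
```

Request:
apply_moves --plan "-0.01 0 0.02 0 0 0; 0 0 0 0 0 0; 0 0 0 0 0 0"

```text
time_s: 12.17
position: [0.592, -0.0772, 0.0885]
tcp_rot: [[0.737, -0.033, 0.676], [-0.027, -0.999, -0.018], [0.676, -0.005, -0.737]]
force: [-12.9, -1.5, 10.2]
opening: 0.007
grasp_force: 7.6
```

Run:
```python
from h import *
to(tcp(.65,-.03,0))
```

```text
t 12.17 mTCP mm [-108.   -28.9   88.5] F [-12.9  -1.5  10.2] F_m [-12.8  -1.9  10.2] q [-27.   40.5 124.1 143.5  29.2 -76. ] open 0.01
tool shift units [0.039 0.022 0.034] rot units [-0.0003  0.0013 -0.0008]
```

Request:
apply_moves --plan "-0.005 0 0.02 0 0 0; 0 0 0 0 0 0; 0 -0.04 0 0 0 0; 0 -0.04 0 0 0 0; 0 -0.04 0 0 0 0; 0 -0.04 0 0 0 0; 0 -0.04 0 0 0 0; 0 0 0 0 0 0"

```text
time_s: 12.83
position: [0.593, -0.068, 0.0887]
tcp_rot: [[0.735, -0.035, 0.677], [-0.029, -0.999, -0.02], [0.677, -0.005, -0.736]]
force: [-16.2, -3.5, 16.1]
opening: 0.012
grasp_force: 11.1
```

Run:
```python
from h import *
to(tcp(.65,.009,0))
```

```text
t 12.83 mTCP mm [-107.2  -19.6   88.7] F [-16.2  -3.5  16.1] F_m [-16.1  -4.   16.1] q [-25.6  40.5 124.2 145.8  29.2 -77. ] open 0.01
tool shift units [ 0.021 -0.573  0.027] rot units [-0.      0.001  -0.0011]
```

Request:
apply_moves --plan "0 -0.05 0 0 0 0; 0 -0.05 0 0 0 0; 0 -0.05 0 0 0 0; 0 -0.05 0 0 0 0; 0 -0.05 0 0 0 0; 0 0 0 0 0 0"

```text
time_s: 13.33
position: [0.5935, -0.056, 0.0889]
tcp_rot: [[0.735, -0.036, 0.677], [-0.03, -0.999, -0.021], [0.678, -0.005, -0.735]]
force: [-15.6, -5.1, 16.5]
opening: 0.006
grasp_force: 12.4
```

Request:
apply_moves --plan "0 -0.05 0 0 0 0; 0 -0.05 0 0 0 0; 0 -0.05 0 0 0 0; 0 0 0 0 0 0"

```text
time_s: 13.67
position: [0.5937, -0.0485, 0.0889]
tcp_rot: [[0.735, -0.036, 0.677], [-0.03, -0.999, -0.021], [0.678, -0.005, -0.735]]
force: [-15.2, -5.7, 16.3]
opening: 0.005
grasp_force: 12.4
```

Run:
```python
from h import *
from rig import capture
import cv2
to(tcp(.65,.009,0))
im=np.hstack([capture("top")[130:255,240:360],capture("scene")[140:265,160:300]])
cv2.imwrite("pics/m1.png",cv2.resize(im[:,:,::-1],None,fx=3,fy=3,interpolation=cv2.INTER_CUBIC))
```

```text
t 13.67 mTCP mm [-107.1   -0.2   88.9] F [-15.2  -5.7  16.3] F_m [-15.1  -6.1  16.3] q [-22.8  40.5 124.5 150.   29.1 -78.6] open 0.0
tool shift units [ 0.02  -0.183  0.028] rot units [ 0.0001  0.001  -0.0012]
```

View pics/m1.png

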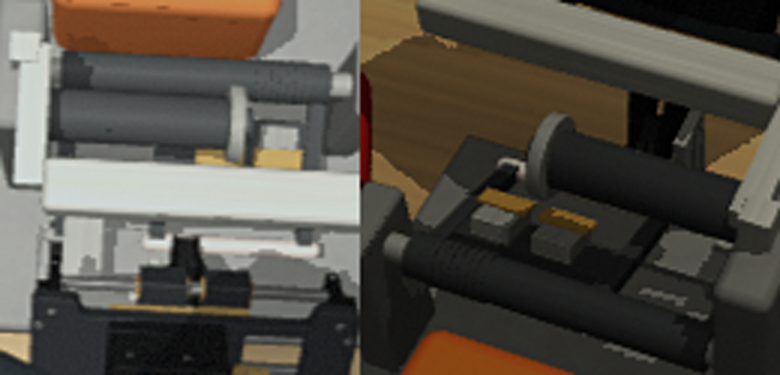

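Request:
apply_moves --plan "0 -0.05 0 0 0 0; 0 -0.05 0 0 0 0; 0 -0.04 0 0 0 0; 0 -0.03 0 0 0 0; 0 0 0 0 0 0; 0 0 0 0 0 0"

```text
time_s: 14.27
position: [0.594, -0.041, 0.0888]
tcp_rot: [[0.735, -0.038, 0.677], [-0.031, -0.999, -0.022], [0.677, -0.005, -0.736]]
force: [-16.2, -9.8, 16.0]
opening: 0.005
grasp_force: 15.9
```

Request:
apply_moves --plan "0 -0.02 0 0 0 0; 0 0 0 0 0 0; 0 0 0 0 0 0"

```text
time_s: 14.52
position: [0.594, -0.0409, 0.0888]
tcp_rot: [[0.735, -0.04, 0.677], [-0.033, -0.999, -0.024], [0.677, -0.005, -0.736]]
force: [-16.5, -12.4, 16.3]
opening: 0.006
grasp_force: 17.0
```

Request:
apply_moves --plan "0 -0.02 0 0 0 0; 0 -0.02 0 0 0 0; 0 0 0 0 0 0; 0 0 0 0 0 0"

```text
time_s: 14.85
position: [0.594, -0.0407, 0.0888]
tcp_rot: [[0.735, -0.045, 0.676], [-0.036, -0.999, -0.027], [0.677, -0.005, -0.736]]
force: [-20.3, -19.3, 17.2]
opening: 0.004
grasp_force: 20.0
```

Run:
```python
from h import *
from rig import capture
import cv2
st()
im=np.hstack([capture("top")[160:260,240:360],capture("scene")[140:240,180:300]])
cv2.imwrite("pics/m2.png",cv2.resize(im[:,:,::-1],None,fx=3.3,fy=3.3,interpolation=cv2.INTER_CUBIC))
```

```text
t 14.85 mTCP mm [-107.1    7.6   88.8] F [-20.3 -19.3  17.2] F_m [-19.7 -19.9  17.2] q [-21.4  40.5 124.5 152.6  28.8 -79.5] open 0.0
```

View pics/m2.png

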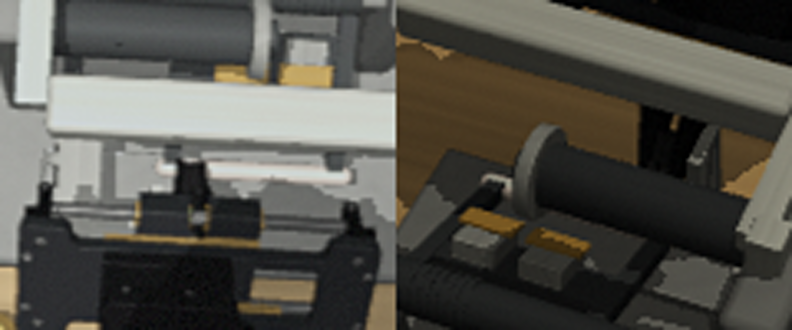

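Request:
apply_moves --plan "0 0.04 0 0 0 0; 0 0.04 0 0 0 0; 0 0.05 0 0 0 0; 0 0.04 0 0 0 0; 0 0 0 0 0 0; 0 0 -0.02 0 0 0; 0 0 -0.02 0 0 0; 0 0 -0.02 0 0 0; 0 0 -0.02 0 0 0; 0 0 0 0 0 0"

```text
time_s: 15.78
position: [0.5927, -0.0435, 0.0918]
tcp_rot: [[0.733, -0.029, 0.68], [-0.024, -1.0, -0.017], [0.68, -0.004, -0.733]]
force: [-6.9, 3.4, 7.2]
opening: 0.003
grasp_force: 5.3
```

Request:
apply_moves --plan "0 0 -0.02 0 0 0; 0 0 -0.02 0 0 0; 0 0 0 0 0 0; 0 0 0 0 0 0"

```text
time_s: 16.12
position: [0.5924, -0.0443, 0.0927]
tcp_rot: [[0.733, -0.03, 0.68], [-0.024, -1.0, -0.018], [0.68, -0.004, -0.733]]
force: [-5.6, 2.1, 7.1]
opening: 0.005
grasp_force: 4.8
```

Request:
apply_moves --plan "0 0 -0.02 0 0 0; 0 0 -0.02 0 0 0; 0 0 0 0 0 0; 0 0 0 0 0 0"

```text
time_s: 16.45
position: [0.5925, -0.0454, 0.0935]
tcp_rot: [[0.732, -0.031, 0.68], [-0.025, -1.0, -0.019], [0.681, -0.003, -0.733]]
force: [-0.8, -0.0, 1.3]
opening: 0.008
grasp_force: 0.8
```

Request:
apply_moves --plan "0 0 -0.03 0 0 0; 0 0 -0.03 0 0 0; 0 0 0 0 0 0; 0 0 0 0 0 0"

```text
time_s: 16.78
position: [0.59, -0.045, 0.0955]
tcp_rot: [[0.733, -0.031, 0.68], [-0.025, -1.0, -0.019], [0.68, -0.003, -0.733]]
force: [-0.4, 0.2, 0.5]
opening: 0.008
grasp_force: 0.0
```

```bash
python3 -c "
from h import *
to(tcp(.6,.009,0))"
```

```text
t 16.78 mTCP mm [-111.     3.3   95.5] F [-0.4  0.2  0.5] F_m [-0.4  0.2  0.5] q [-22.7  39.6 125.1 149.7  29.  -78.4] open 0.01
tool shift units [ 0.028 -0.114  0.075] rot units [-0.0003  0.0004 -0.0005]
```

Request:
apply_moves --plan "0 0.05 -0.1 0 0 0; 0 0.05 -0.2 0 0 0; 0 0 -0.3 0 0 0; 0 0 -0.4 0 0 0; 0 0 -0.4 0 0 0; 0 0 -0.4 0 0 0; 0 0 -0.3 0 0 0; 0 0 -0.2 0 0 0; 0 0 0 0 0 0; 0 0 0 0 0 0"

```text
time_s: 17.62
position: [0.5113, -0.0481, 0.1806]
tcp_rot: [[0.732, -0.032, 0.681], [-0.025, -0.999, -0.02], [0.681, -0.003, -0.732]]
force: [0.8, 0.0, 0.1]
opening: 0.005
grasp_force: 0.0
```

Run:
```python
from h import *
from rig import capture
import cv2
st()
im=np.hstack([capture("wrist")[110:290,140:400],capture("scene")[120:300,160:320]])
cv2.imwrite("pics/m3.png",cv2.resize(im[:,:,::-1],None,fx=1.9,fy=1.9,interpolation=cv2.INTER_CUBIC))
```

```text
t 17.62 mTCP mm [-189.5   -2.2  180.6] F [0.8 0.  0.1] F_m [0.8 0.  0.1] q [-29.1  24.3 133.3 131.7  24.9 -65.2] open 0.01
```

View pics/m3.png

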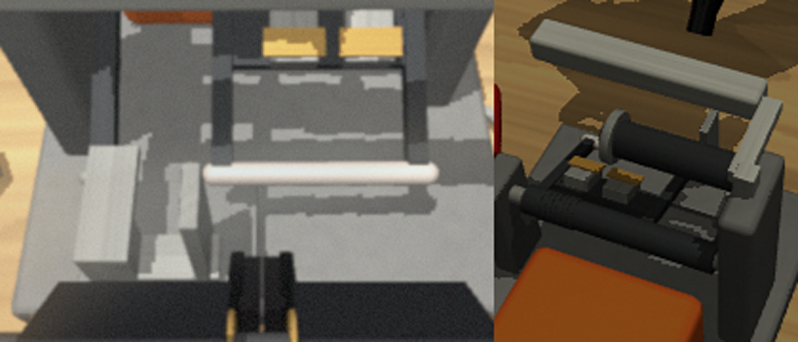

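The picture shows the rod still down, with the tab moved over to the rod's left end at crop pixels (190, 220). The fingers are clear of the machine, so I'm handing in.

```bash
python3 -c "
from rig import bot
print(bot.hand_in())"
```

```text
the job is handed in; nothing more can be done
None
```

The job is handed in at about 17.6 s of the 35 s limit, but the hand-in returned no verdict: I felt the rod onto its stop, pushed the bolt until it halted at its end stop, and let go. In the last picture the carriage was still down with the robot clear; I did not re-measure the padlock, screwdriver and lock core, but the arm never went near them.

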